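Crack open a pressure vessel with a reversible ratchet spanner

TASK

The pressure vessel has to be vented before it is opened. Flip the direction lever of the ratchet spanner from tighten over to loosen, then fit its ring fully home on the vessel's hex plug and, swinging the handle back and forth as often as it takes, back the plug off until you feel it come up against its vent stop, without forcing the stop. Never tighten the plug, work gently, turn it only with the spanner, leave the other things on the bench where they are, and leave the spanner sitting level and home on the plug, still set to loosen.

Things in the scene. Friction and masses are not known exactly. Their poses are not given: they have to be found in the camera images.
- vessel: stainless steel pressure vessel bolted to the bench on a 116 x 116 mm aluminium base plate, 96 mm diameter, 103 mm high with its plug; origin on its axis at the bench surface; a small valve sticks out 77 mm from the axis towards its own +x, below 75 mm height
- plug_hex (a point): the closure plug on top of the vessel: a hexagon 32 mm across flats and 15 mm high, its top 2.5 mm chamfered by 1 mm a side, above a round knurled collar 80 mm in diameter. The point is on the axis at the collar's top (the foot of the hexagon, 88 mm above the bench), where the spanner's underside rests when it is home. z up; x is square to one of the six flats and turns with the plug
- plug (a joint): rotation of the plug in rad, 0 at the start (tight); grows as it is loosened, counter-clockwise seen from above (right-hand thread). It resists with about 0.7 N m either way (8 N at the handle's grip point); at something over a quarter of a turn, where a small lug on the collar's edge meets a dowel pin in the vessel's head, it comes up hard against the vent stop: feel for the rise in force there, it must not be forced (more than about 20 N at the grip point)
- rest: tool rest, fixed: aluminium plate 202 x 62 x 6 mm, a round black seat 30 mm high with a 28 mm diameter, 7 mm high locating stub that stands in the spanner's ring, and a black saddle whose two cheeks (27 mm apart, 143 mm from the stub, tops 47 mm above the bench) hold the handle sideways; the spanner lifts straight up out of it. Origin under the stub's axis at the bench surface, the saddle lies towards -x
- spanner: reversible ratchet ring spanner, steel, 210 mm long, about 0.26 kg with its balance point 30 mm from the ring's centre, lying in the rest with the lever on top. Origin: centre of the ring at its underside. z up, the handle runs towards -x. Head 69 mm diameter and 16 mm thick; neck 30 mm wide and 16 mm thick to x = -70 mm; handle 20 mm wide and 12 mm thick (2 to 14 mm above the underside) from there to x = -175 mm
- handle_grip (a point): place to grip the handle: middle of its section, 92 mm from the ring's centre, 8 mm above the underside
- ring_hex (a point): the driven ring inside the head, a hexagonal through hole 33.6 mm across flats. The point is at its centre at the spanner's underside; x is square to one of its six flats. It turns with the plug once fitted; inside the head it ratchets in clicks of 15 degrees: freely (about 0.15 N m) one way, locked the other. Play of ring on hexagon and click together lose up to 30 degrees of each stroke
- lever_tip (a point): middle of the upright thumb tab (9 x 6 mm, 12 mm high, dark) at the tip of the direction lever, which is on top of the spanner's neck, 30 mm from its pivot (the pivot is 34 mm from the ring's centre towards the handle). The tab stands from the head's top face (16 mm above the underside) to 12.6 mm above it
- lever (a joint): angle of the direction lever in rad, sprung over centre between stops at 0 and 0.56; about 3 N sideways at the tab flips it. At 0 (start) the tab leans to the spanner's +y: TIGHTEN, the spanner drives clockwise seen from above. At 0.56 it leans to the spanner's -y (to the right, seen from above with the handle pointing towards you): LOOSEN, it drives counter-clockwise and clicks freely clockwise. It may rest a little short of its stop (0.40) until the teeth fall in
- petri_dish: bystander: clear petri dish with lid, 60 mm diameter, 16 mm high; origin under its centre
- bench_timer: bystander: bench timer, 62 x 62 x 19 mm; origin under its centre
- lens_tissue: bystander: pad of lens tissue, 75 x 60 x 12 mm; origin under its centre
There are look-alikes about, which are no part of the job. There is more than one size of the vessel; the job needs the larger.

How it is judged (in metres and radians):
On the way, in this order (a step that is already met when the one before it is completed fails the run):
1. the direction lever is set to loosen (joint over 0.33) while the plug is still tight (value of joint lever above 0.33 rad and value of joint plug below 0.1 rad), for 0.2 s.
2. the plug is backed off to its vent stop (joint over 1.6) with the spanner home on it (value of joint plug above 1.6 rad and horizontal distance between ring_hex and plug_hex below 0.004 m and z of ring_hex in the frame of plug_hex below 0.004 m), for 0.1 s.
At the end, for the whole second after the job is handed in: the plug is backed off to its vent stop at 1.7 rad (joint over 1.6); the spanner rests on it, home (ring centre within 4 mm of the plug's axis and of the collar's height, level within 0.10 rad), still set to loosen (lever over 0.33), released and at rest (all of step 2 and value of joint lever above 0.33 rad and angle between the z axis of ring_hex and the z axis of plug_hex, either way round below 0.1 rad and linear speed of spanner below 0.02 m/s); the robot touches nothing.
It fails at once if the plug is tightened (joint below -0.08) (value of joint plug below -0.08 rad).
It fails at once if the lever is pushed with more than 25 N (contact force between the fingers and lever above 25 N).
It fails at once if the spanner is rammed or the stop forced: contact forces between spanner and vessel add up to over 30 N before the ring is home, or over 300 N after (about 12 N for each newton at the grip point) ((z of ring_hex in the frame of plug_hex above 0.005 m and contact force between spanner and vessel above 30 N) or contact force between spanner and vessel above 300 N).
It fails at once if the robot bears on the vessel or its plug with more than 3 N (contact force between any of the fingers, the arm and vessel above 3 N).
It fails at once if the petri dish, the bench timer or the lens tissue is moved by more than 15 mm (distance of any of petri_dish, bench_timer, lens_tissue from where it was at the start of the episode above 0.015 m).
It also fails if it takes over 72 s, if anything falls off the work surface, if the arm or the gripper's body presses on something with over 40 N, if the wrist force passes 120 N, or if a joint passes its speed limit or range.

ROBOT

A 7-joint arm with a two-finger parallel gripper is mounted at the origin on a cart in front of the work surface, level with it; the furniture and walls round the work are solid. World frame = base frame: x ahead of the robot, y to its left, z up, the work surface at z = 0. Lengths are in m, angles in degrees, forces in N, time in s.
With the tool pointing down it reaches from about 0.4 to 0.9 m from the base axis. Payload 5.5 kg.
Tool frame: the origin (TCP) lies at the very end of the fingers, on their centre line; the grasp point (between the pads) lies ctrl.pinch_z behind it (ctrl.pinch_z is the distance from the TCP to the grasp point, in m); z points along the fingers, y is the line along which they close (so a half turn about z gives the same grasp; the last joint's range is limited). The gripper opens to 92 mm and grips with 3 to 60 N. Pads are 19 mm wide; open, the fingers measure 130 mm over their backs; the gripper's body (75 mm by 190 mm) begins 47 mm behind the grasp point.
Start: joints at [85.955, 28.699, -24.465, 88.831, 12.651, 65.22, -12.049], TCP at [0.213, -0.614, 0.227] pointing down, gripper open.
Joint ranges: [-164.97, 164.97], [-17.58, 116.51], [-87.97, 89.64], [11.32, 138.91], [-80.73, 260.73], [10.89, 115.49], [-147.41, 147.41]. Speed limits (degrees/s): [147.25, 147.25, 180, 180, 180, 180, 180].

INTERFACE

Orientations are given as [roll, pitch, yaw] about the fixed x, y, z axes, in that order (R = Rz(yaw) Ry(pitch) Rx(roll)).
In Python, from rig import sense, snapshot, job_done, ctrl gives the robot as it stands. The module is installed in compiled form; this text tells all that it offers.
- The arm moves only by the shell command python3 -m crank 'ROWS'. ROWS is JSON, a list that holds one entry, the list of rows, each a list of 7 numbers: the shift along the tool's x, y, z scaled (see below), then the turn, a rotation vector about the tool's x, y, z scaled (see below), then the opening, from 0 (shut) to 1 (fully open). In form: [[[x, y, z, rx, ry, rz, gripper], ...]]. A call has 1 to 20 rows; each row is the pose to reach, as a shift and turn from the pose commanded when the call began, along the tool's axes at that moment, turning the shorter way round; what a row does not reach only later rows make up. The controller multiplies each number of a shift by 15 cm and each number of a turn by 180 degrees. A row lasts 1/8 s, in which the tool goes at most 62.5 mm and 10.7 degrees, less where a joint would pass 70% of its speed; a pose out of reach is approached as far as the arm can. A call with a number of a shift or a turn outside -1 to 1 is refused whole. A call with a gripper value outside its range is refused whole. The fingers move at their own pace and stop on an object; the grip force is fixed at half the most. Time passes only in rows, so rows that repeat a pose let the fingers close. It gives the time, the measured TCP pose, the force, the opening and the grip force at its end, in the units of the state.
- sense(): the state, without advancing time (a new reading comes with each control period).
- snapshot(name): name is "scene" or "top" or "wrist"; returns a dict with "img" (400x640x3 uint8, blue, green, red), "fx", "fy", "cx", "cy" (pixels), "rvec" (rotation vector, rad) and "tvec" (3), from world to camera coordinates, as OpenCV has them. Camera axes: x right, y down, z forward; pixel columns grow to the right and rows downward; lengths in m; the calibration is good to about 2 mm. A picture is of the moment at which its call begins. There is no depth.
- job_done(): hands the job in; it is judged then, once.
The state is a dict: "time": time; "joints": joint angles; "qd": joint speeds; "effort": joint torques, N m; "ee_pos": TCP position; "eef_rot": TCP orientation; "force": force on the tool from outside, world axes, zero at the start; "ft_torque": the same for the moment, N m; "width": opening from 0.0 (shut) to 1.0 (fully open); "finger_force": force on a finger pad.
Only numpy, scipy, OpenCV 4.12 (cv2) and the standard library are available. Lean on these libraries where they do the work, as an engineer would, in place of code of your own. Each camera call takes 0.05 s, during which the arm holds its last target. There are 200 camera calls.

## Working session

There is one attempt and no reset: what is moved stays moved. The work goes in short steps, Python scripts to look and compute and a shell command to move; the robot and the scene stay as the last step left them, time stands still between calls to the robot, and variables do not carry over. Pictures are saved under pics/ and viewed, at most 10 in all, crops included, and the job is handed in when it is done.

```bash
mkdir -p pics; python3 - <<'E'
from rig import sense,snapshot,ctrl
import cv2,numpy as np
print(sense(),ctrl.pinch_z)
for n in("scene","top"):
    s=snapshot(n);cv2.imwrite(f"pics/{n}0.png",s["img"]);print(n,s["fx"],s["cx"],s["cy"],s["rvec"],s["tvec"])
E
```

```text
{'time': 0.0, 'joints': array([ 85.95587433,  28.75396151, -24.4548719 ,  88.8919723 ,
        12.65102806,  65.22031042, -12.04987433]), 'qd': array([-0.02675497, -0.14952779,  0.04036844,  0.03814558,  0.07034627,
       -0.08651223,  0.08846994]), 'effort': array([-1.33358030e-04, -5.66599202e+01, -5.81663266e+00, -2.79120952e+01,
       -6.87054615e-02,  3.07186134e-02,  2.01829735e-04]), 'ee_pos': array([ 0.21269337, -0.61346403,  0.22567541]), 'eef_rot': array([-1.79887524e+02, -4.28740567e-03,  1.91284274e+01]), 'force': array([-0.64127432, -0.15689879,  0.43697788]), 'ft_torque': array([ 0.00500939, -0.01823669,  0.00303838]), 'finger_force': 0.0, 'width': 1.0045787125042505} 0.0188
scene 482.15861678219204 315.2344401011272 208.76924044292912 [ 0.94562743 -2.12054521  1.40865792] [0.42650519 0.2704504  0.82919322]
top 507.92025082070586 320.6015974255189 202.53287582796253 [ 2.17986824 -2.1739507   0.1251651 ] [0.02606869 0.62890277 1.41157328]
```

View pics/scene0.png

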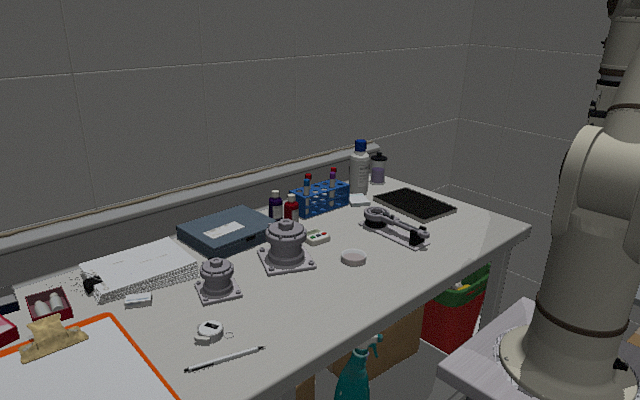

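View pics/top0.png

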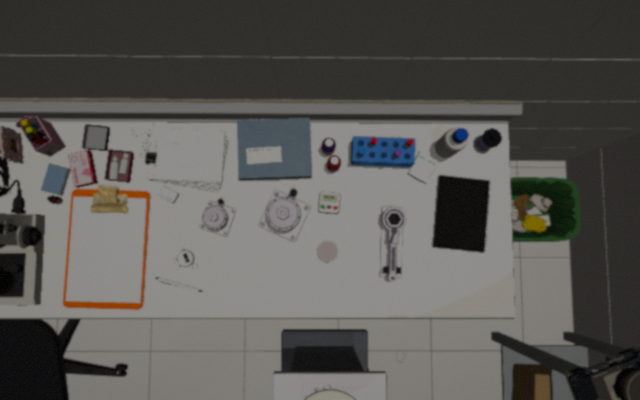

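The scene and top views show the larger vessel at top pixel (284,212) and the spanner in its rest, with the ring at (392,219) and the handle running down to (390,280). The timer is at (329,202), the dish at (327,251) and the tissue probably at (422,167). I'll crop and enlarge the top view and work out positions.

```bash
cat >h.py <<'E'
import cv2,numpy as np
from rig import sense,snapshot,ctrl
from scipy.spatial.transform import Rotation as Ro
def ray(s,u,v):
    R=cv2.Rodrigues(np.array(s["rvec"],float))[0];t=np.array(s["tvec"],float)
    return -R.T@t, R.T@np.array([(u-s["cx"])/s["fx"],(v-s["cy"])/s["fy"],1.])
def on(s,u,v,z):
    o,d=ray(s,u,v);return o+d*(z-o[2])/d[2]
def proj(s,p):
    return cv2.projectPoints(np.array([p],float),np.array(s["rvec"],float),np.array(s["tvec"],float),np.array([[s["fx"],0,s["cx"]],[0,s["fy"],s["cy"]],[0,0,1]],float),None)[0].ravel()
E
python3 - <<'E'
from h import *
s=snapshot("top")
for n,u,v,z in[("plugtop",283,212,.103),("valve",293,193,.06),("ring",393,218,.046),("handle end",390,278,.04),("timer",329,202,.019),("dish",327,251,.016),("tissue",422,167,.012)]:print(n,on(s,u,v,z).round(4))
im=s["img"][160:300,230:430]
cv2.imwrite("pics/top1.png",cv2.resize(im,None,fx=4,fy=4,interpolation=cv2.INTER_CUBIC))
E
```

```text
plugtop [0.5957 0.13   0.103 ]
valve [0.6524 0.1052 0.06  ]
ring [ 0.5844 -0.1755  0.046 ]
handle end [ 0.4172 -0.166   0.04  ]
timer [0.6317 0.0035 0.019 ]
dish [0.4919 0.0091 0.016 ]
tissue [ 0.7357 -0.2672  0.012 ]
```

View pics/top1.png

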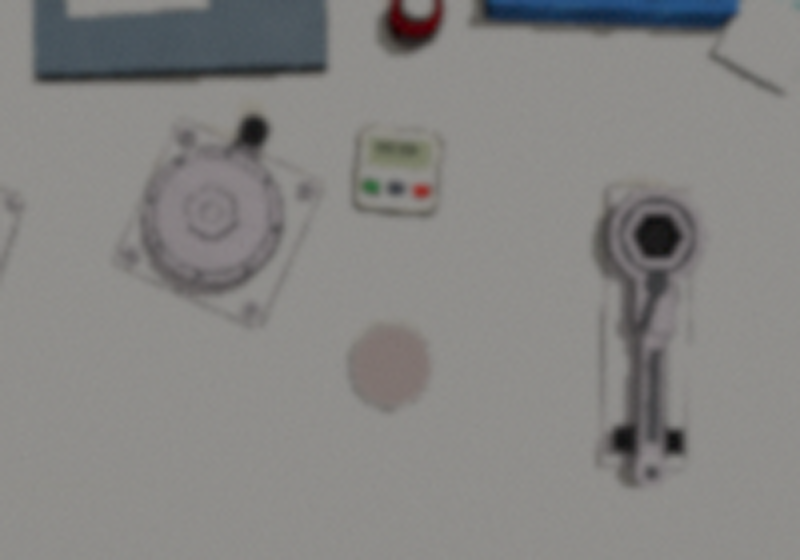

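```bash
cat >>h.py <<'E'
def go(x,y,z,yaw,roll=180,pitch=0,q=None):
    "row numbers for a world TCP goal, from the measured pose"
    q=q or sense();R0=Ro.from_euler("xyz",q["eef_rot"],degrees=True)
    d=R0.inv().apply(np.array([x,y,z])-q["ee_pos"])/.15
    r=(R0.inv()*Ro.from_euler("xyz",[roll,pitch,yaw],degrees=True)).as_rotvec(degrees=True)/180
    print("shift",d.round(3),"turn",r.round(3));return d,r
E
python3 - <<'E'
from h import *
go(.50,-.172,.25,-2)
s=snapshot("top")
a=on(s,230+658/4,160+235/4,.046);b=on(s,230+650/4,160+440/4,.047);print(a,b,np.degrees(np.arctan2(*(a-b)[1::-1])))
E
```

```text
shift [ 2.774 -2.155 -0.157] turn [-0.     0.     0.117]
[ 0.58229292 -0.17968957  0.046     ] [ 0.43954035 -0.17216034  0.047     ] -3.0191673243926784
```

```bash
python3 -m crank '[[[0.4,-0.28,0,0,0,0.06,1],[0.8,-0.56,-0.1,0,0,0.12,1],[0.95,-0.7,-0.1,0,0,0.12,1],[0.95,-0.7,-0.1,0,0,0.12,1]]]'; python3 -c "
from h import *
go(.50,-.172,.25,-2)"
```

```text
time: 0.7
ee_pos: [0.3174, -0.4637, 0.2426]
eef_rot: [-180.0, -0.1, -2.0]
force: [-0.5, -1.7, 0.5]
width: 1.0
finger_force: 0.0
shift [ 1.15  -1.985 -0.046] turn [-0.    -0.001  0.   ]
```

```bash
python3 -m crank '[[[0.2,-0.4,0,0,0,0,1],[0.4,-0.8,0,0,0,0,1],[0.58,-1,0,0,0,0,1],[0.58,-1,0,0,0,0,1]]]'; python3 -m crank '[[[0.2,-0.4,0,0,0,0,1],[0.4,-0.8,0,0,0,0,1],[0.57,-0.98,-0.04,0,0,0,1],[0.57,-0.98,-0.04,0,0,0,1],[0.57,-0.98,-0.04,0,0,0,1]]]'; python3 -c "
from h import *
go(.50,-.172,.25,-2)
print(sense()['joints'])
s=snapshot('wrist');cv2.imwrite('pics/w1.png',s['img']);R=cv2.Rodrigues(s['rvec'])[0];print('cam',-R.T@s['tvec'],R)"
```

```text
time: 1.2
ee_pos: [0.4093, -0.3188, 0.242]
eef_rot: [-180.0, -0.1, -2.1]
force: [0.7, -1.1, -0.8]
width: 1.0
finger_force: 0.0
time: 1.82
ee_pos: [0.4976, -0.181, 0.2472]
eef_rot: [180.0, 0.1, -2.6]
force: [0.0, -0.7, -0.3]
width: 1.003
finger_force: 0.0
shift [ 0.014 -0.06  -0.018] turn [ 0.     0.    -0.003]
[ 46.339878    16.35806063 -34.82587914 104.56029429  10.5135934
  62.35641196 -84.90053532]
cam [ 0.57397838 -0.18474026  0.40443662] [[-4.47702048e-02 -9.98997307e-01  9.82097070e-05]
 [-9.57237601e-01  4.29268637e-02  2.86100438e-01]
 [-2.85817782e-01  1.27147652e-02 -9.58199629e-01]]
```

View pics/w1.png

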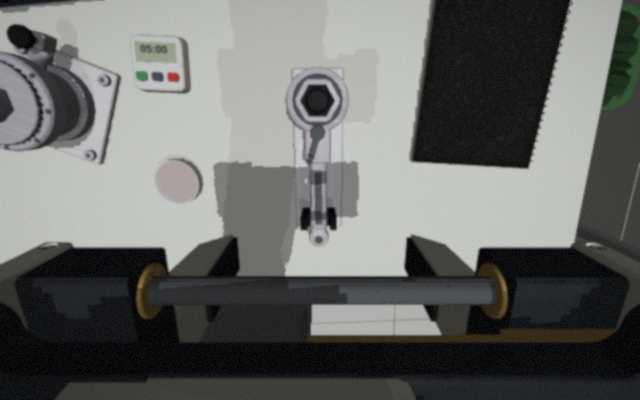

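The wrist view shows the ring centre at about (317,98), the lever pivot at (317,132), its tab near (309,158), leaning left, and the handle end at (318,237). The vessel is at upper left.

```bash
cat >>h.py <<'E'
def hexang(cnt_world):
    "centre and 6-fold angle (deg, direction of flat normals mod 60) of a hexagon outline, world xy"
    p=cnt_world;m=cv2.moments(p.astype(np.float32).reshape(-1,1,2)) if 0 else None
    # dense resample
    q=np.vstack([p,p[:1]]);L=np.r_[0,np.cumsum(np.linalg.norm(np.diff(q,axis=0),axis=1))]
    t=np.linspace(0,L[-1],720,endpoint=False);c=np.c_[np.interp(t,L,q[:,0]),np.interp(t,L,q[:,1])]
    (cx,cy),_=cv2.minEnclosingCircle(p.astype(np.float32));o=c.mean(0)
    d=c-o;r=np.linalg.norm(d,axis=1);a=np.arctan2(d[:,1],d[:,0])
    F=np.sum((r-r.mean())*np.exp(6j*a))
    return o,(np.degrees(np.angle(F))/6+30)%60,r.min(),r.max(),abs(F)/len(r)
E
python3 - <<'E'
from h import *
s=snapshot('wrist');g=cv2.cvtColor(s['img'],cv2.COLOR_BGR2GRAY)
m=np.uint8(g<70)*255;m[:70]=0;m[125:]=0
for c in cv2.findContours(m,cv2.RETR_EXTERNAL,cv2.CHAIN_APPROX_NONE)[0]:
    x,y,w,h=cv2.boundingRect(c)
    if 250<x<380 and w>10: 
        P=np.array([on(s,u,v,.046)[:2] for u,v in c[:,0]]);print((x,y,w,h),hexang(P))
for n,u,v,z in[("ring",317,98,.046),("end",318,236,.044),("tab",309,158,.0586),("pivot",317,132,.048)]:print(n,on(s,u,v,z).round(4))
cr=np.hstack([cv2.resize(s['img'][60:250,270:370],None,fx=3,fy=3,interpolation=cv2.INTER_CUBIC),cv2.resize(s['img'][20:210,0:130],None,fx=3,fy=3,interpolation=cv2.INTER_CUBIC)])
cv2.imwrite('pics/w2.png',cr)
E
```

```text
(301, 85, 32, 30) (array([ 0.58088998, -0.18017729]), np.float64(57.64063731073803), np.float64(0.014765954840129124), np.float64(0.01741738614254659), np.float64(0.00042294223670107225))
ring [ 0.5828 -0.1807  0.046 ]
end [ 0.4203 -0.1738  0.044 ]
tab [ 0.5199 -0.1689  0.0586]
pivot [ 0.5468 -0.179   0.048 ]
```

View pics/w2.png

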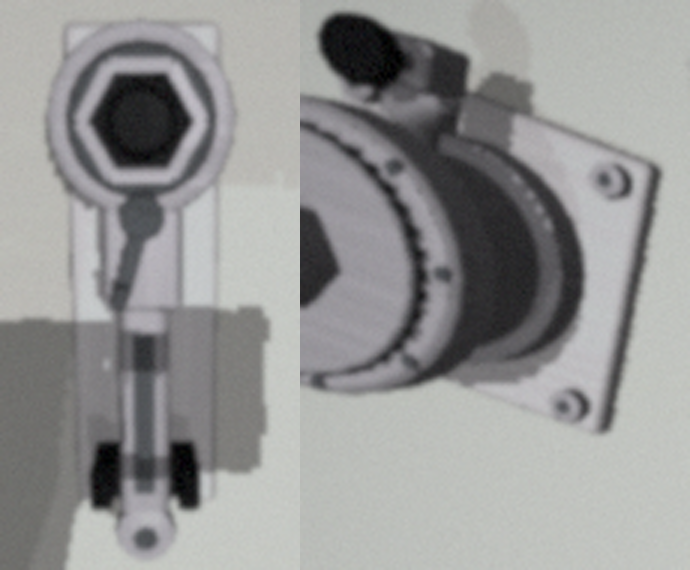

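The crop shows the ring hexagon's flats square to the handle axis, with its angle at -2.4°, the same as the spanner's yaw. The tab is at crop (120,300), leaning to the spanner's +y (tighten). The plug hexagon lies left of the frame.

I'll straddle the tab with the fingers part open.

```bash
python3 -c "
from h import *
print(sense()['ee_pos'],sense()['eef_rot']);go(.512,-.1755,.07,-2.4)"
```

```text
[ 0.49712964 -0.18135545  0.24720183] [ 1.79968780e+02  7.65603511e-02 -2.67988461e+00]
shift [ 0.099 -0.044  1.181] turn [ 0.     0.    -0.002]
```

```bash
python3 -m crank '[[[0.05,-0.02,0.3,0,0,0,0.4],[0.1,-0.044,0.6,0,0,0,0.4],[0.1,-0.044,0.9,0,0,0,0.4],[0.1,-0.044,1,0,0,0,0.4],[0.1,-0.044,1,0,0,0,0.4],[0.1,-0.044,1,0,0,0,0.4]]]'; python3 -c "
from h import *
go(.512,-.1755,.05,-2.4)"
```

```text
time: 2.68
ee_pos: [0.5149, -0.1738, 0.0995]
eef_rot: [179.9, -0.2, -2.5]
force: [0.1, -0.2, 0.7]
width: 0.42
finger_force: 0.0
shift [-0.02   0.012  0.33 ] turn [ 0.    -0.001 -0.001]
```

```bash
python3 -m crank '[[[-0.02,0.01,0.15,0,0,0,0.4],[-0.02,0.01,0.28,0,0,0,0.4],[-0.02,0.01,0.32,0,0,0,0.4],[-0.02,0.01,0.32,0,0,0,0.4],[-0.02,0.01,0.32,0,0,0,0.4]]]'
```

```text
time: 3.3
ee_pos: [0.5113, -0.1744, 0.0504]
eef_rot: [180.0, -0.1, -2.5]
force: [0.7, 0.2, -0.2]
width: 0.399
finger_force: 0.0
```

```bash
python3 -m crank '[[[0,0.03,0,0,0,0,0.4],[0,0.05,0,0,0,0,0.4],[0,0.06,0,0,0,0,0.4],[0,0.07,0,0,0,0,0.4],[0,0.08,0,0,0,0,0.4],[0,0.08,0,0,0,0,0.4]]]'
```

```text
time: 4.05
ee_pos: [0.5101, -0.1861, 0.0498]
eef_rot: [-180.0, -0.0, -2.5]
force: [-0.7, 2.2, 0.7]
width: 0.398
finger_force: 0.9
```

Contact, at 2 N. I'll push on gently.

```bash
python3 -m crank '[[[0,0.01,0,0,0,0,0.4],[0,0.02,0,0,0,0,0.4],[0,0.03,0,0,0,0,0.4],[0,0.035,0,0,0,0,0.4],[0,0.035,0,0,0,0,0.4]]]'
```

```text
time: 4.68
ee_pos: [0.5096, -0.1925, 0.0496]
eef_rot: [180.0, 0.0, -2.5]
force: [0.1, 1.6, -0.7]
width: 0.398
finger_force: 0.5
```

```bash
python3 -m crank '[[[0,0.01,0,0,0,0,0.4],[0,0.02,0,0,0,0,0.4],[0,0.03,0,0,0,0,0.4],[0,0.04,0,0,0,0,0.4],[0,0.04,0,0,0,0,0.4]]]'; python3 -c "
from h import *
s=snapshot('wrist');cv2.imwrite('pics/w3.png',s['img'])"
```

```text
time: 5.3
ee_pos: [0.5098, -0.1981, 0.0498]
eef_rot: [180.0, -0.0, -2.5]
force: [0.6, -0.5, 0.1]
width: 0.4
finger_force: 0.0
```

View pics/w3.png

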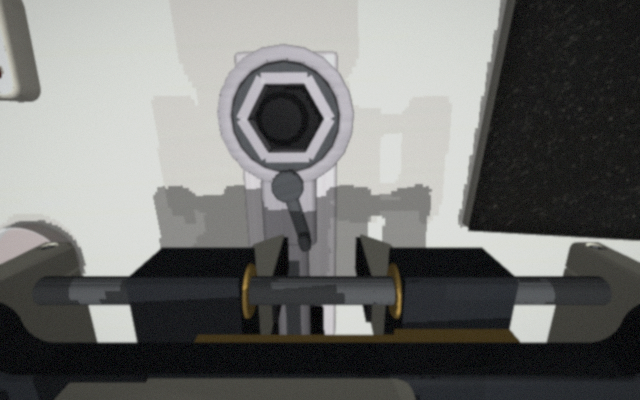

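The lever has flipped: its tab is now at (306,240), right of the neck centre line, which is loosen, and the force is back to zero. I'll measure the ring again from here and move to the handle grip.

```bash
cat >>h.py <<'E'
def hole(s,z,box,th=70):
    "dark hexagon inside box (x0,y0,x1,y1)"
    g=cv2.cvtColor(s['img'],cv2.COLOR_BGR2GRAY);m=np.zeros_like(g);x0,y0,x1,y1=box
    m[y0:y1,x0:x1]=np.uint8(g<th)[y0:y1,x0:x1]*255
    c=max(cv2.findContours(m,cv2.RETR_EXTERNAL,cv2.CHAIN_APPROX_NONE)[0],key=cv2.contourArea)
    return cv2.boundingRect(c),hexang(np.array([on(s,u,v,z)[:2] for u,v in cv2.convexHull(c)[:,0]]))
E
python3 - <<'E'
from h import *
s=snapshot('wrist');print(hole(s,.046,(245,78,328,155)))
# head outer circle check
print(on(s,286,113,.046),on(s,297,300,.044))
go(.4896,-.1765,.10,-2.4)
E
```

```text
((249, 85, 74, 67), (array([ 0.5812672 , -0.18352936]), np.float64(57.961678263208825), np.float64(0.015691781785335666), np.float64(0.0182541315673297), np.float64(0.0004831944647304007)))
[ 0.58392932 -0.18386715  0.046     ] [ 0.47611742 -0.18210769  0.044     ]
shift [-0.14  -0.136 -0.335] turn [ 0. -0. -0.]
```

```bash
python3 -m crank '[[[0,-0.01,-0.2,0,0,0,0.5],[0,-0.06,-0.32,0,0,0,0.6],[-0.07,-0.115,-0.32,0,0,0,0.6],[-0.14,-0.115,-0.32,0,0,0,0.6],[-0.14,-0.115,-0.32,0,0,0,0.6],[-0.14,-0.115,-0.32,0,0,0,0.6]]]'; python3 -c "
from h import *
go(.4896,-.179,.0192,-2.4)
s=snapshot('wrist');cv2.imwrite('pics/w4.png',s['img'])
print(hole(s,.046,(200,20,420,150)))
g=cv2.cvtColor(s['img'],cv2.COLOR_BGR2GRAY);print(g[235,240:400:2])"
```

```text
time: 6.15
ee_pos: [0.489, -0.1798, 0.0973]
eef_rot: [-180.0, 0.0, -2.5]
force: [0.1, -0.3, -0.0]
width: 0.601
finger_force: 0.0
shift [ 0.004 -0.005  0.52 ] turn [-0.     0.    -0.001]
((292, 53, 58, 55), (array([ 0.58103391, -0.18330869]), np.float64(57.800419442058086), np.float64(0.015644224327206566), np.float64(0.018183787826190293), np.float64(0.0004630342968056224)))
[117 117 120 118 118 117 118 117 115 115 107  91  82  88 116 114 116 118
 116 118 120 108 110 119 120 120 116 114 115 116 115 118 121 117  95  81
  96  94  61  48  47  49  52  59  83 102 113 123 124 136 135 133 133 134
 135 135 118 124 134 131 158 205 161 132 130 133 130 129 118  82  91 107
 121 128 130 132 131 130 133 137]
```

View pics/w4.png

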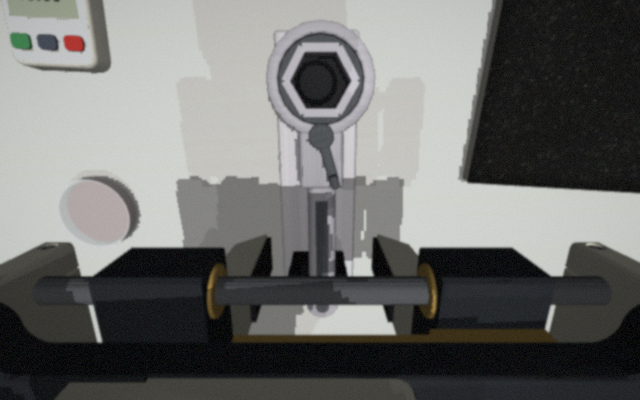

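The handle (column 321) is centred between the pads, and the lever stays at the right-hand (loosen) side with its tab at (336,185). I'll descend and grip.

```bash
python3 -m crank '[[[0,0,0.25,0,0,0,0.6],[0,0,0.45,0,0,0,0.6],[0,0,0.515,0,0,0,0.6],[0,0,0.515,0,0,0,0.6],[0,0,0.515,0,0,0,0.6]]]'; python3 -m crank '[[[0,0,0,0,0,0,0.4],[0,0,0,0,0,0,0.25],[0,0,0,0,0,0,0.1],[0,0,0,0,0,0,0],[0,0,0,0,0,0,0],[0,0,0,0,0,0,0]]]'
```

```text
time: 6.82
ee_pos: [0.4904, -0.1797, 0.0215]
eef_rot: [180.0, -0.1, -2.5]
force: [-0.2, 0.2, 0.2]
width: 0.595
finger_force: 0.0
time: 7.58
ee_pos: [0.4894, -0.1795, 0.0206]
eef_rot: [180.0, -0.0, -2.5]
force: [-0.2, -0.3, 2.3]
width: 0.212
finger_force: 30.0
```

```bash
python3 -m crank '[[[0,0,-0.05,0,0,0,0],[0,0,-0.15,0,0,0,0],[0,0,-0.35,0,0,0,0],[0,0,-0.6,0,0,0,0],[0,0,-0.85,0,0,0,0],[0,0,-0.9,0,0,0,0],[0,0,-0.9,0,0,0,0]]]'; python3 -c "
from h import *
s=sense();print(s['ft_torque'],s['joints'])
q=snapshot('wrist');cv2.imwrite('pics/w5.png',q['img']);t=snapshot('scene');cv2.imwrite('pics/s5.png',np.vstack([q['img'][:280],cv2.resize(t['img'][170:300,250:500],(640,320),interpolation=cv2.INTER_CUBIC)]))"
```

```text
time: 8.45
ee_pos: [0.4891, -0.1797, 0.1558]
eef_rot: [180.0, -0.0, -2.5]
force: [-0.9, 0.2, -2.5]
width: 0.21
finger_force: 30.0
[0.02853066 0.25496689 0.00396321] [ 45.30048063  22.17600484 -34.0278195  110.86437325  15.70488533
  51.50364284 -89.1267473 ]
```

View pics/s5.png

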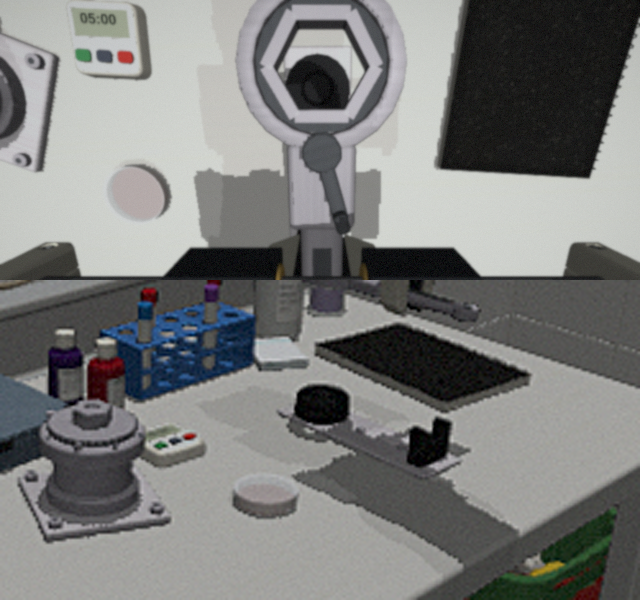

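The spanner is out of the rest and looks straight in the grip, with the ring centre at about (322,65) in the wrist picture. I'll check for droop by comparing the apparent size of the ring's dark annulus before the lift (w4) and now.

```bash
python3 - <<'E'
from h import *
def ann(im,c,half):
    # radial edge from dark annulus to light head rim, per direction
    g=cv2.GaussianBlur(cv2.cvtColor(im,cv2.COLOR_BGR2GRAY),(3,3),0).astype(float)
    pts=[]
    for a in np.arange(0,360,3):
        if 65<a<115: continue
        r=np.arange(half*.72,half*1.25,.25);x=c[0]+r*np.cos(np.radians(a));y=c[1]+r*np.sin(np.radians(a))
        if y.min()<1: continue
        v=cv2.remap(g.astype(np.float32),x.astype(np.float32)[None],y.astype(np.float32)[None],1)[0]
        k=np.argmax(np.gradient(v));pts.append((x[k],y[k]))
    return np.array(pts,np.float32)
s=snapshot('wrist')
for f,c,h in[("pics/w4.png",(321,79),42),("pics/w5.png",(322,65),72)]:
    p=ann(cv2.imread(f),c,h);e=cv2.fitEllipse(p);
    print(f,len(p),e)
print(s['fx'],s['cx'],s['cy'])
E
```

```text
pics/w4.png 103 ((321.3301086425781, 77.13577270507812), (84.29954528808594, 86.96077728271484), 98.46859741210938)
pics/w5.png 74 ((320.9608154296875, 61.64751434326172), (136.5906524658203, 147.60577392578125), 179.07708740234375)
314.15025232320573 321.5460532087361 200.41715520205744
```

Droop is about 1–2 mm at the ring, which is fine. Now I'll carry the spanner to beside the plug for a close look.

```bash
python3 -m crank '[[[0.02,-0.15,0,0,0,0,0],[0.04,-0.4,0,0,0,0,0],[0.05,-0.65,0,0,0,0,0],[0.05,-0.9,0,0,0,0,0],[0.05,-1,0,0,0,0,0],[0.05,-1,0,0,0,0,0]]]'; python3 -m crank '[[[0,-0.1,0,0,0,0,0],[0,-0.25,0,0,0,0,0],[0,-0.3,0,0,0,0,0],[0,-0.3,0,0,0,0,0],[0,-0.3,0,0,0,0,0]]]'; python3 -c "
from h import *
print(sense()['joints'],sense()['ee_pos'],sense()['eef_rot'])
q=snapshot('wrist');cv2.imwrite('pics/w6.png',q['img']);print(proj(q,[.5957,.13,.103]))"
```

```text
time: 9.35
ee_pos: [0.5028, -0.0291, 0.1547]
eef_rot: [-180.0, 0.1, -2.3]
force: [1.0, -0.3, -2.7]
width: 0.215
finger_force: 30.0
time: 9.98
ee_pos: [0.5052, 0.0138, 0.1554]
eef_rot: [180.0, 0.0, -2.6]
force: [0.6, 0.1, -2.7]
width: 0.214
finger_force: 30.0
[  26.92357873   21.44587318  -37.76522254  112.84422338   16.75689209
   51.1458523  -112.1297986 ] [0.50523685 0.01383281 0.15536546] [ 1.79961004e+02  1.36052566e-02 -2.55772232e+00]
[130.88499459  92.26032803]
```

View pics/w6.png

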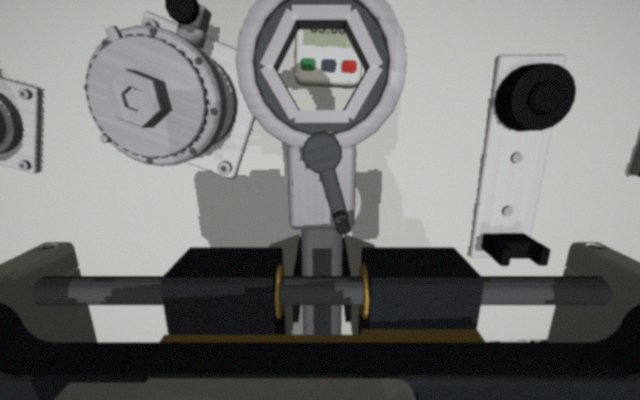

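The wrist view shows the plug hexagon near (131,97), with its dark right-hand side faces reaching (171,100). The dowel and lug are at about (113,35). I'll take one enlarged crop of the plug for its angle and centre.

```bash
python3 -c "
from h import *
im=cv2.imread('pics/w6.png')[50:150,80:210]
c=cv2.resize(im,None,fx=6,fy=6,interpolation=cv2.INTER_CUBIC)
c=cv2.createCLAHE(3,(2,2)).apply(cv2.cvtColor(c,cv2.COLOR_BGR2GRAY))
cv2.imwrite('pics/w6c.png',c)"
```

```text
(no output)
```

View pics/w6c.png

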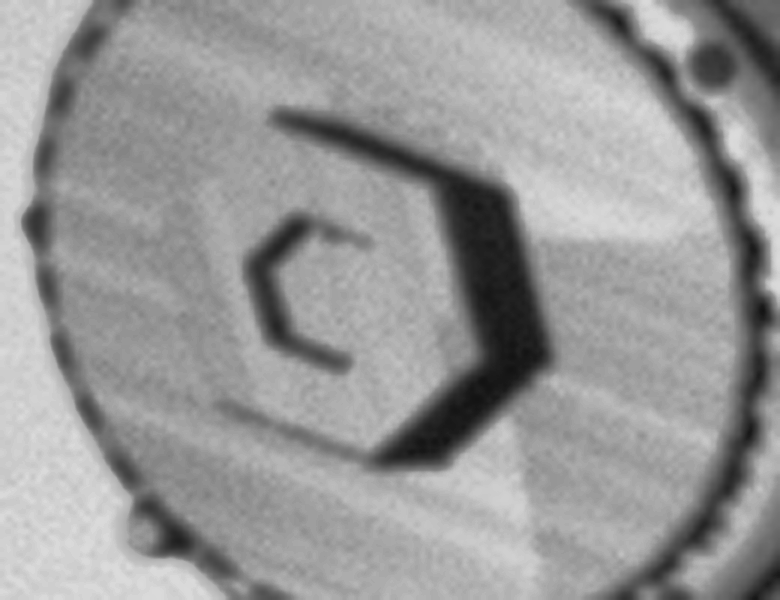

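The crop shows the hexagon clearly: upper rim corners at crop (440,180), (485,360) and (372,462), and foot corners at (512,190), (552,360) and (447,462).

```bash
python3 - <<'E'
from h import *
s=snapshot('wrist')
for z,P in[(.1005,[(440,180),(485,360),(372,462)]),(.088,[(512,190),(552,360),(447,462)])]:
    w=np.array([on(s,80+u/6,50+v/6,z)[:2] for u,v in P]);A,B,C=w
    n1=np.degrees(np.arctan2(*((A+B)/2-(A+C-B))[::-1]))
    print(w.round(4).tolist(),"edges",np.linalg.norm(A-B),np.linalg.norm(B-C),"centre",A+C-B,"angles edge",[(np.degrees(np.arctan2(*(d)[::-1]))+90)%60 for d in(A-B,B-C)])
    # LSQ fit with known circumradius
    from scipy.optimize import least_squares
    f=lambda q:np.concatenate([w[i]-q[:2]-.018475*np.array([np.cos(q[2]-i*np.pi/3),np.sin(q[2]-i*np.pi/3)]) for i in range(3)])
    r=least_squares(f,[.59,.13,np.arctan2(*(A-(A+C-B))[::-1])]);print(r.x[:2],np.degrees(r.x[2])%60,"normal",(np.degrees(r.x[2])+30)%60,abs(r.fun).max())
E
```

```text
[[0.6025, 0.1157], [0.5842, 0.1144], [0.5741, 0.1288]] edges 0.01835176941104078 0.01763905414634836 centre [0.59241458 0.13010274] angles edge [np.float64(33.97619877909054), np.float64(35.05629120971114)]
[0.5921891  0.13078164] 4.897423643054822 normal 34.89742364305482 0.0003742071763425973
[[0.6024, 0.114], [0.5841, 0.1129], [0.5733, 0.1271]] edges 0.01836907238320241 0.017861456740725236 centre [0.59161559 0.12829402] angles edge [np.float64(33.68384284872805), np.float64(37.10292481974629)]
[0.59165736 0.12923081] 5.645045741558725 normal 35.645045741558725 0.00046839483438705296
```

The plug hexagon's centre is at about (0.592, 0.130) with a flat normal at 35°. The edge lengths of 18 mm match. I'll swing the spanner to yaw 35° with the ring over the plug.

```bash
python3 -c "
from h import *
go(.5173,.0772,.14,35.2)"
```

```text
shift [ 0.062 -0.425  0.102] turn [ 0.    0.   -0.21]
```

```bash
python3 -m crank '[[[0.01,-0.1,0,0,0,-0.05,0],[0.03,-0.2,0,0,0,-0.1,0],[0.05,-0.3,0,0,0,-0.15,0],[0.06,-0.42,0,0,0,-0.2,0],[0.06,-0.425,0.1,0,0,-0.21,0],[0.06,-0.425,0.1,0,0,-0.21,0],[0.06,-0.425,0.1,0,0,-0.21,0]]]'; python3 - <<'E'
from h import *
q=sense();print(q['joints'],q['ee_pos'],q['eef_rot'])
s=snapshot('wrist');cv2.imwrite('pics/w7.png',s['img'])
zt=q['ee_pos'][2]+.0254-.002
a=np.radians(q['eef_rot'][2]);P=q['ee_pos'][:2]+.0917*np.array([np.cos(a),np.sin(a)])
print("ring by grip",P,"px",proj(s,[*P,zt]),"plug px",proj(s,[.592,.130,.103]))
g=cv2.cvtColor(s['img'],cv2.COLOR_BGR2GRAY)
for y in range(20,130,5):print(y,' '.join(f"{v:3d}" for v in g[y,255:390:4]))
E
```

```text
time: 10.95
ee_pos: [0.5167, 0.0771, 0.14]
eef_rot: [-180.0, 0.1, 35.1]
force: [-0.6, -0.1, -2.0]
width: 0.22
finger_force: 30.0
[ 25.11894285  26.87736998 -45.37761698 111.01614155  24.1191182
  52.02852052 -87.26521932] [0.51666806 0.07707502 0.13996487] [-1.79998035e+02  7.66280046e-02  3.51497176e+01]
ring by grip [0.59164661 0.12986809] px [321.79695197  66.29924086] plug px [321.97742981  78.50349192]
20 156 160 147  42  76  77  79 161 155 152 138  88  91  90  88  90  89  87  90  89  88  87  88 150 155 158 154  75  73  67  44 132 151 142
25 161 157  75  75  79  77 149 166 162 153  48  37  42  42  39  36  34  38  41  36  37  36  28  50 156 157 158 134  70  67  62  79 147 152
30 171 139  68  79  76 106 167 165 154 101  45  64  79  79  82  81  83  86  83  83  83 134  99  37 110 155 159 153  95  72  68  63 126 157
35 157  67  76  79  80 164 165 161 146  49  68  90  90  92  89  94 136  91  95  95  92  90 134  75  38 149 158 156 150  69  66  66  59 144
40 130  63  77  78 136 165 168 171  68  49  92  93  90  92  98  91  91  92  94  91  93  91  91  93  41  71 159 156 157 123  68  70  4
[... 1674 characters left out ...]

105 157 159 158  75  80  74  80 162 161 160 128 145 140 109 137 138 140  94  83  81  83  74  93 111 163 165 161  81  75  75  64 145 154 149
110 150 154 160 154  72  70  75  97 160 163 170 137 144 140 141 141 140 141 142 141 143 143 133 163 166 164 105  78  74  66 151 161 155 152
115 132 144 151 156 150  72  74  74 124 165 172 163 164 163 163 163 161 166 166 164 164 166 167 166 168 133  74  72  70 147 156 152 148 134
120 167 129 148 154 161 154 108  59  79  79 147 161 163 160 164 163 164 166 164 166 164 165 166 155  83  80  60 109 152 160 155 152 135 178
125 175 167 127 147 155 157 161 148  97  58  73  76  75  74  73  75  73  71  74  77  77  73  76  76  56  88 148 161 159 157 151 134 179 154
```

Numerically, the ring hole's corners (row ~67, columns 275 and 367) and the plug hexagon seen through it (corners at row ~79, columns 290.5 and 352) are parallel. The plug's centre falls at (321,79) against a predicted (322,78.5). Position and angle both match, so I'll descend.

```bash
python3 -m crank '[[[0,0,0.08,0,0,0,0],[0,0,0.16,0,0,0,0],[0,0,0.23,0,0,0,0],[0,0,0.25,0,0,0,0],[0,0,0.25,0,0,0,0]]]'; python3 -m crank '[[[0,0,0.01,0,0,0,0],[0,0,0.02,0,0,0,0],[0,0,0.03,0,0,0,0],[0,0,0.04,0,0,0,0],[0,0,0.04,0,0,0,0]]]'
```

```text
time: 11.62
ee_pos: [0.5168, 0.0785, 0.1027]
eef_rot: [-180.0, 0.0, 35.3]
force: [0.5, 0.1, -1.7]
width: 0.215
finger_force: 30.0
time: 12.25
ee_pos: [0.5169, 0.0783, 0.0969]
eef_rot: [-180.0, 0.0, 35.3]
force: [0.3, -1.3, -2.3]
width: 0.217
finger_force: 30.0
```

```bash
python3 -m crank '[[[-0.002,0.006,0,0,0,0,0],[-0.002,0.006,0.01,0,0,0,0],[-0.002,0.006,0.02,0,0,0,0],[-0.002,0.006,0.03,0,0,0,0],[-0.002,0.006,0.03,0,0,0,0]]]'; python3 -c "
from h import *
print(sense()['ft_torque'])"
```

```text
time: 12.88
ee_pos: [0.5171, 0.0774, 0.0923]
eef_rot: [-180.0, 0.0, 35.3]
force: [0.3, -0.8, -4.1]
width: 0.214
finger_force: 30.0
[-0.16705442  0.10249898 -0.00452756]
```

```bash
python3 -m crank '[[[0,0,0.01,0,0,0,0],[0,0,0.02,0,0,0,0],[0,0,0.025,0,0,0,0],[0,0,0.025,0,0,0,0]]]'; python3 -c "
from h import *
print(sense()['ft_torque'])"; python3 -m crank '[[[0,0,0.01,0,0,0,0],[0,0,0.02,0,0,0,0],[0,0,0.025,0,0,0,0],[0,0,0.025,0,0,0,0]]]'; python3 -c "
from h import *
print(sense()['ft_torque'])"
```

```text
time: 13.38
ee_pos: [0.5172, 0.0774, 0.0887]
eef_rot: [180.0, 0.0, 35.3]
force: [0.0, -0.7, -3.0]
width: 0.214
finger_force: 30.0
[-0.28742442  0.12051158  0.02262974]
time: 13.88
ee_pos: [0.5172, 0.0774, 0.0849]
eef_rot: [-180.0, 0.0, 35.3]
force: [-0.9, -0.9, -2.7]
width: 0.215
finger_force: 30.0
[-0.2655848   0.07632386 -0.03720218]
```

```bash
python3 -m crank '[[[0,0,0.01,0,0,0,0],[0,0,0.02,0,0,0,0],[0,0,0.025,0,0,0,0],[0,0,0.025,0,0,0,0]]]'; python3 -c "
from h import *
print(sense()['ft_torque'])"; python3 -m crank '[[[0,0,0.007,0,0,0,0],[0,0,0.013,0,0,0,0],[0,0,0.013,0,0,0,0]]]'; python3 -c "
from h import *
print(sense()['ft_torque'])"
```

```text
time: 14.38
ee_pos: [0.5173, 0.0774, 0.0812]
eef_rot: [180.0, 0.0, 35.3]
force: [0.1, -1.1, -1.8]
width: 0.217
finger_force: 30.0
[-0.26494396  0.06180467 -0.09767246]
time: 14.75
ee_pos: [0.5173, 0.0774, 0.0794]
eef_rot: [180.0, -0.0, 35.3]
force: [-1.1, -1.8, 0.6]
width: 0.212
finger_force: 30.0
[-0.31575782  0.05447716 -0.06373462]
```

The ring is home: the z force rises at TCP z 0.0794, which puts the underside at about 0.088. I'll start the first loosening stroke.

```bash
python3 -m crank '[[[0,0,0.003,0,0,0,0],[0.003,0.064,0.003,0,0,-0.033,0],[0.009,0.106,0.003,0,0,-0.056,0],[0.021,0.158,0.003,0,0,-0.083,0],[0.037,0.209,0.003,0,0,-0.111,0],[0.037,0.209,0.003,0,0,-0.111,0]]]'; python3 -c "
from h import *
s=sense();print(s['ft_torque']);a=np.radians(s['eef_rot'][2]);f=s['force'];print('tang',f[0]*np.sin(a)-f[1]*np.cos(a),'axial',f[0]*np.cos(a)+f[1]*np.sin(a),'pivot',s['ee_pos'][:2]+.0917*np.array([np.cos(a),np.sin(a)]))"
```

```text
time: 15.5
ee_pos: [0.5393, 0.0548, 0.0785]
eef_rot: [-179.9, 0.1, 55.2]
force: [-3.9, -2.3, 2.5]
width: 0.213
finger_force: 30.0
[-0.39829802  0.55243917 -0.21146229]
tang -1.8596761045511736 axial -4.151045227065052 pivot [0.59159738 0.13007354]
```

```bash
cat > f.py <<'E'
from h import *
s=sense();a=np.radians(s['eef_rot'][2]);f=s['force'];print('tang %.1f axial %.1f'%(f[0]*np.sin(a)-f[1]*np.cos(a),f[0]*np.cos(a)+f[1]*np.sin(a)),'pivot',(s['ee_pos'][:2]+.0917*np.array([np.cos(a),np.sin(a)])).round(4),'tq',s['ft_torque'].round(2),'j7 %.0f'%s['joints'][6])
E
python3 -m crank '[[[0.003,0.064,0,0,0,-0.033,0],[0.009,0.106,0,0,0,-0.056,0],[0.021,0.158,0,0,0,-0.083,0],[0.037,0.209,0,0,0,-0.111,0]]]';python3 f.py;python3 -m crank '[[[0.003,0.064,0,0,0,-0.033,0],[0.009,0.106,0,0,0,-0.056,0],[0.021,0.158,0,0,0,-0.083,0],[0.037,0.209,0,0,0,-0.111,0],[0.037,0.209,0,0,0,-0.111,0]]]';python3 f.py
```

```text
time: 16.0
ee_pos: [0.5678, 0.0411, 0.0786]
eef_rot: [-179.9, 0.1, 75.3]
force: [-5.0, -3.1, 2.9]
width: 0.215
finger_force: 30.1
tang -4.0 axial -4.2 pivot [0.5911 0.1298] tq [-0.36  0.72 -0.36] j7 -52
time: 16.62
ee_pos: [0.6003, 0.038, 0.0785]
eef_rot: [-179.9, 0.1, 95.1]
force: [-4.1, -5.5, 2.5]
width: 0.212
finger_force: 30.0
tang -4.6 axial -5.1 pivot [0.5921 0.1294] tq [-0.75  0.53 -0.13] j7 -33
```

The tangential force of 4–4.6 N plus the wrist moment gives about 0.7 N m, so the plug is turning. Now I'll ratchet back 90°.

```bash
python3 -m crank '[[[-0.004,-0.032,0,0,0,0.017,0],[0.002,-0.085,0,0,0,0.044,0],[0.02,-0.168,0,0,0,0.089,0],[0.049,-0.249,0,0,0,0.133,0],[0.089,-0.324,0,0,0,0.178,0],[0.139,-0.393,0,0,0,0.222,0],[0.178,-0.432,0,0,0,0.25,0],[0.178,-0.432,0,0,0,0.25,0]]]';python3 f.py;
```

```text
time: 17.62
ee_pos: [0.5333, 0.0595, 0.079]
eef_rot: [179.9, 0.1, 50.2]
force: [-2.3, -3.0, -0.2]
width: 0.216
finger_force: 30.0
tang 0.1 axial -3.8 pivot [0.5919 0.13  ] tq [-0.54  0.24 -0.05] j7 -77
```

```bash
python3 -m crank '[[[0.002,-0.043,0,0,0,0.022,0],[0.006,-0.085,0,0,0,0.044,0],[0.024,-0.168,0,0,0,0.089,0],[0.053,-0.249,0,0,0,0.133,0],[0.093,-0.324,0,0,0,0.178,0],[0.143,-0.393,0,0,0,0.222,0],[0.179,-0.432,0,0,0,0.25,0],[0.179,-0.432,0,0,0,0.25,0]]]';python3 f.py;
```

```text
time: 18.62
ee_pos: [0.5007, 0.1222, 0.0787]
eef_rot: [180.0, 0.0, 5.4]
force: [-1.5, -2.2, -0.5]
width: 0.213
finger_force: 30.0
tang 2.1 axial -1.7 pivot [0.592  0.1308] tq [-0.42  0.3  -0.13] j7 -122
```

```bash
python3 -m crank '[[[0,0.021,0.004,0,0,-0.011,0],[0.003,0.064,0.004,0,0,-0.033,0],[0.009,0.106,0.004,0,0,-0.056,0],[0.021,0.158,0.004,0,0,-0.083,0],[0.037,0.209,0.004,0,0,-0.111,0],[0.057,0.258,0.004,0,0,-0.139,0],[0.082,0.306,0.004,0,0,-0.167,0],[0.111,0.351,0.004,0,0,-0.194,0],[0.143,0.393,0.004,0,0,-0.222,0]]]';python3 f.py;
```

```text
time: 19.75
ee_pos: [0.5271, 0.0652, 0.0783]
eef_rot: [-179.9, 0.0, 45.5]
force: [-5.8, 0.2, 4.4]
width: 0.216
finger_force: 30.1
tang -4.3 axial -4.0 pivot [0.5914 0.1306] tq [ 0.16  0.81 -0.34] j7 -81
```

```bash
python3 -m crank '[[[0,0.032,0,0,0,-0.017,0],[0.003,0.064,0,0,0,-0.033,0],[0.007,0.095,0,0,0,-0.05,0],[0.009,0.106,0,0,0,-0.056,0]]]';python3 f.py;
```

```text
time: 20.25
ee_pos: [0.5394, 0.0548, 0.0783]
eef_rot: [-179.9, 0.0, 55.4]
force: [-5.7, -0.5, 5.3]
width: 0.213
finger_force: 30.1
tang -4.4 axial -3.6 pivot [0.5914 0.1303] tq [ 0.01  0.93 -0.26] j7 -71
```

```bash
python3 -m crank '[[[0,0.032,0,0,0,-0.017,0],[0.003,0.064,0,0,0,-0.033,0],[0.007,0.095,0,0,0,-0.05,0],[0.009,0.106,0,0,0,-0.056,0]]]';python3 f.py;python3 - <<'E'
from h import *
s=snapshot('wrist');cv2.imwrite('pics/w8.png',s['img'])
# pixel samples of the collar outline: radius profile vs angle at z=.088 to find the lug
g=cv2.cvtColor(s['img'],cv2.COLOR_BGR2GRAY)
for r in(.0385,.0415,.044):
    l=[]
    for a in range(0,360,6):
        u,v=proj(s,[.592+r*np.cos(np.radians(a)),.130+r*np.sin(np.radians(a)),.088]);l.append(int(g[int(v),int(u)]) if 0<=u<640 and 0<=v<400 else -1)
    print(r,l)
E
```

```text
time: 20.75
ee_pos: [0.5534, 0.0466, 0.0783]
eef_rot: [-179.9, -0.0, 65.5]
force: [-5.8, -1.0, 5.9]
width: 0.214
finger_force: 30.1
tang -4.9 axial -3.3 pivot [0.5915 0.13  ] tq [-0.16  0.85 -0.34] j7 -62
0.0385 [156, 156, 148, 161, -1, -1, -1, -1, -1, -1, -1, -1, -1, -1, -1, -1, -1, -1, -1, 166, 118, 120, 134, 123, 149, 140, 152, 148, 121, 175, 140, 124, 104, 107, 109, 109, 105, 86, 99, 72, 86, 85, 61, 76, 181, 128, 176, 176, 169, 176, 174, 166, 170, 168, 164, 167, 161, 163, 158, 161]
0.0415 [177, 172, 169, -1, -1, -1, -1, -1, -1, -1, -1, -1, -1, -1, -1, -1, -1, -1, -1, -1, 133, 172, 166, 177, 171, 184, 182, 185, 89, 189, 124, 119, 123, 118, 117, 110, 72, 96, 98, 49, 49, 48, 52, 121, 179, 180, 178, 181, 180, 183, 84, 182, 181, 176, 177, 173, 168, 159, 93, 178]
0.044 [165, 166, 162, -1, -1, -1, -1, -1, -1, -1, -1, -1, -1, -1, -1, -1, -1, -1, -1, -1, 157, 174, 200, 190, 170, 155, 173, 124, 101, 102, 92, 93, 91, 91, 91, 85, 80, 84, 103, 97, 46, 47, 47, 100, 154, 147, 140, 127, 143, 151, 85, 142, 136, 135, 137, 131, 133, 152, 146, 172]
```

```bash
python3 -m crank '[[[0,0.032,-0.003,0,0,-0.017,0],[0.003,0.064,-0.003,0,0,-0.033,0],[0.007,0.095,-0.003,0,0,-0.05,0],[0.009,0.106,-0.003,0,0,-0.056,0]]]';python3 f.py;
```

```text
time: 21.3
ee_pos: [0.5665, 0.0416, 0.0781]
eef_rot: [-179.7, 0.0, 75.5]
force: [-10.7, 0.2, 5.5]
width: 0.216
finger_force: 30.4
tang -10.4 axial -2.5 pivot [0.5895 0.1304] tq [ 0.13  1.96 -0.59] j7 -52
```

```bash
python3 -m crank '[[[0,0.022,0,0,0,-0.011,0],[0.001,0.043,0,0,0,-0.022,0],[0.003,0.064,0,0,0,-0.033,0]]]';python3 f.py;
```

```text
time: 21.68
ee_pos: [0.5761, 0.04, 0.0782]
eef_rot: [-179.8, -0.0, 81.6]
force: [0.6, -1.3, 1.3]
width: 0.212
finger_force: 29.5
tang 0.7 axial -1.2 pivot [0.5895 0.1307] tq [-0.41 -0.05 -0.09] j7 -46
```

```bash
python3 -m crank '[[[0,0.022,0,0,0,-0.011,0],[0.001,0.043,0,0,0,-0.022,0],[0.003,0.064,0,0,0,-0.033,0]]]';python3 f.py;
```

```text
time: 22.05
ee_pos: [0.5862, 0.0385, 0.0781]
eef_rot: [-179.8, 0.0, 87.5]
force: [-9.7, -0.6, 3.5]
width: 0.218
finger_force: 29.9
tang -9.7 axial -1.0 pivot [0.5902 0.1301] tq [-0.07  1.79 -0.25] j7 -41
```

The force rose to about 10 N at yaw 75°, dropped, and rose again. Before pushing any more I'll measure the spanner's attitude and the ring hexagon's angle in the wrist picture.

```bash
cat > m.py <<'E'
from h import *
import sys
def edges(g,c,r0,r1,sign,skip=lambda a:False):
    pts=[]
    for a in np.arange(0,360,2):
        if skip(a):continue
        r=np.arange(r0,r1,.25);x=c[0]+r*np.cos(np.radians(a));y=c[1]+r*np.sin(np.radians(a))
        if y.min()<1:continue
        v=cv2.remap(g,x.astype(np.float32)[None],y.astype(np.float32)[None],1)[0];k=np.argmax(sign*np.gradient(v));pts.append((x[k],y[k]))
    return np.array(pts,np.float32)
def run(s,q,zt):
    g=cv2.GaussianBlur(cv2.cvtColor(s['img'],cv2.COLOR_BGR2GRAY),(3,3),0).astype(np.float32)
    a=np.radians(q['eef_rot'][2]);P=q['ee_pos'][:2]+.0917*np.array([np.cos(a),np.sin(a)])
    c0=proj(s,[*P,zt]);R=np.linalg.norm(proj(s,[P[0]+.027*np.sin(a),P[1]-.027*np.cos(a),zt])-c0)
    p=edges(g,c0,R*.75,R*1.2,1,lambda t:60<t<120)
    w=np.array([on(s,u,v,zt)[:2] for u,v in p])
    for _ in range(4):
        A=np.c_[2*w,np.ones(len(w))];k=np.linalg.lstsq(A,(w**2).sum(1),rcond=None)[0];rr=np.sqrt(k[2]+k[:2]@k[:2]);e=abs(np.linalg.norm(w-k[:2],axis=1)-rr);w=w[e<max(np.median(e)*2.5,2e-4)]
    C=k[:2];print("ring seen",C.round(4),"R",rr.round(4),"n",len(w),"by grip",P.round(4),"yaw from centre %.1f tool %.1f"%(np.degrees(np.arctan2(*(C-q['ee_pos'][:2])[::-1])),q['eef_rot'][2]))
    # outer edge of white hex rim -> dark annulus: 6-fold phase
    h=[];
    for t in np.arange(0,360,1.):
        if 150<(t-q['eef_rot'][2])%360<210:continue
        rs=np.arange(.0165,.0255,.0001);uv=np.array([proj(s,[C[0]+r*np.cos(np.radians(t)),C[1]+r*np.sin(np.radians(t)),zt]) for r in rs],np.float32)
        if uv.min()<1:continue
        v=cv2.remap(g,uv[None,:,0],uv[None,:,1],1)[0];h.append((t,rs[np.argmin(np.gradient(v))]))
    h=np.array(h);best=min(np.arange(0,60,.5),key=lambda f:np.median(abs(h[:,1]*np.cos(np.radians((h[:,0]-f+30)%60-30))-np.median(h[:,1]*np.cos(np.radians((h[:,0]-f+30)%60-30))))))
    d=h[:,1]*np.cos(np.radians((h[:,0]-best+30)%60-30));print("ring hex normal",best,"apothem",np.median(d).round(4),"mad",np.median(abs(d-np.median(d))).round(5))
if __name__=="__main__":
    q=sense();s=snapshot('wrist');cv2.imwrite('pics/%s.png'%sys.argv[1],s['img']);run(s,q,float(sys.argv[2]))
E
python3 m.py w9 .104; python3 f.py
```

```text
ring seen [0.5919 0.1297] R 0.0269 n 96 by grip [0.5902 0.1301] yaw from centre 86.4 tool 87.5
ring hex normal 21.5 apothem 0.0216 mad 9e-05
tang -7.9 axial -2.2 pivot [0.5904 0.1301] tq [-0.16  1.58 -0.16] j7 -40
```

The ring is at its home height (apparent radius 26.9 mm against 27) and centred. Its hexagon angle of 141.5° (21.5 mod 60) is about 106° past the start, which less the play puts the plug near 100°, close to the stop. I'll compare with the earlier picture w8 and press on very gently.

```bash
python3 - <<'E'
from h import *
from m import run
q=sense();s=snapshot('wrist');R=cv2.Rodrigues(s['rvec'])[0];c=-R.T@s['tvec']
for f,p,y in[('w8',[.5534,.0466,.0783],65.5),('w7',[.51667,.07708,.13996],35.15)]:
    D=Ro.from_euler('z',y-q['eef_rot'][2],degrees=True);R8=R@D.as_matrix().T;c8=np.array(p)+D.apply(c-q['ee_pos'])
    s8=dict(s,img=cv2.imread(f'pics/{f}.png'),rvec=cv2.Rodrigues(R8)[0],tvec=-R8@c8)
    run(s8,dict(ee_pos=np.array(p),eef_rot=[180,0,y]),p[2]+.0257)
E
python3 -m crank '[[[0,0.011,0,0,0,-0.006,0],[0.001,0.022,0,0,0,-0.011,0],[0.001,0.022,0,0,0,-0.011,0]]]';python3 f.py;python3 m.py w10 .104
```

```text
ring seen [0.5918 0.13  ] R 0.0269 n 105 by grip [0.5914 0.13  ] yaw from centre 65.3 tool 65.5
ring hex normal 15.5 apothem 0.0216 mad 8e-05
ring seen [0.5912 0.1305] R 0.0263 n 100 by grip [0.5916 0.1299] yaw from centre 35.6 tool 35.1
ring hex normal 35.0 apothem 0.0211 mad 8e-05
time: 22.52
ee_pos: [0.5888, 0.0383, 0.078]
eef_rot: [-179.7, 0.0, 89.4]
force: [-8.9, -0.1, 4.3]
width: 0.218
finger_force: 30.0
tang -8.9 axial -0.2 pivot [0.5898 0.13  ] tq [-0.19  1.94 -0.29] j7 -39
ring seen [0.5919 0.1296] R 0.027 n 86 by grip [0.5898 0.13  ] yaw from centre 88.0 tool 89.4
ring hex normal 22.0 apothem 0.0216 mad 7e-05
```

w8 had the ring at 15.5° at yaw 65°. Now it sits at 22° and no longer follows the handle (9 N plus 0.3 N m, about 1.1 N m, well over the plug's 0.7). So the plug is at its vent stop, and the force drop was one click of the ratchet. I'll check the lever and relax the load.

```bash
python3 -m crank '[[[0,-0.015,-0.002,0,0,0.008,0],[0.001,-0.03,-0.004,0,0,0.015,0],[0.001,-0.03,-0.004,0,0,0.015,0]]]';python3 f.py;python3 m.py w11 .104;python3 - <<'E'
from h import *
for f in('w5','w6','w8','w10','w11'):
    g=cv2.cvtColor(cv2.imread(f'pics/{f}.png'),cv2.COLOR_BGR2GRAY);o=[]
    for y in(175,190,205,220):
        x=np.where(g[y,290:353]<95)[0]+290;o.append((y,int(x.min()) if len(x) else 0,round(float(x.mean()),1) if len(x) else 0,int(x.max()) if len(x) else 0))
    print(f,o)
E
```

```text
time: 22.95
ee_pos: [0.5855, 0.0386, 0.0786]
eef_rot: [-179.9, 0.0, 86.7]
force: [-5.2, 0.3, -1.0]
width: 0.216
finger_force: 29.8
tang -5.2 axial -0.0 pivot [0.5908 0.1302] tq [-0.05  1.09 -0.07] j7 -41
ring seen [0.592  0.1297] R 0.0269 n 93 by grip [0.5908 0.1302] yaw from centre 85.9 tool 86.7
ring hex normal 21.5 apothem 0.0216 mad 9e-05
w5 [(175, 320, 327.5, 335), (190, 325, 332.5, 340), (205, 330, 337.0, 344), (220, 332, 342.0, 352)]
w6 [(175, 320, 327.5, 335), (190, 325, 332.5, 340), (205, 329, 336.5, 344), (220, 331, 341.5, 352)]
w8 [(175, 290, 323.6, 352), (190, 290, 327.7, 352), (205, 290, 332.7, 352), (220, 290, 332.4, 352)]
w10 [(175, 319, 328.5, 338), (190, 326, 334.5, 343), (205, 292, 335.4, 346), (220, 292, 339.2, 350)]
w11 [(175, 318, 328.0, 338), (190, 324, 333.0, 342), (205, 291, 335.1, 346), (220, 291, 338.2, 349)]
```

The lever is still at loosen. I'll relax the remaining load, open, and lift clear.

```bash
python3 -m crank '[[[0,-0.02,0,0,0,0.008,0],[0,-0.03,0,0,0,0.012,0],[0,-0.03,0,0,0,0.012,0]]]';python3 f.py; python3 -m crank '[[[0,0,0,0,0,0,0.25],[0,0,0,0,0,0,0.35],[0,0,0,0,0,0,0.5],[0,0,0,0,0,0,0.5],[0,0,0,0,0,0,0.5]]]'; python3 m.py w12 .104
```

```text
time: 23.38
ee_pos: [0.5823, 0.039, 0.0792]
eef_rot: [180.0, -0.0, 84.5]
force: [-1.7, 0.4, -4.5]
width: 0.214
finger_force: 29.8
tang -1.7 axial 0.2 pivot [0.5912 0.1303] tq [-0.07  0.43  0.  ] j7 -43
time: 24.0
ee_pos: [0.5823, 0.0392, 0.0794]
eef_rot: [180.0, -0.0, 84.5]
force: [-0.3, -0.7, 0.8]
width: 0.499
finger_force: 0.0
ring seen [0.592  0.1297] R 0.0269 n 104 by grip [0.5912 0.1304] yaw from centre 83.9 tool 84.5
ring hex normal 21.0 apothem 0.0216 mad 9e-05
```

```bash
python3 -m crank '[[[0,0,-0.15,0,0,0,0.5],[0,0,-0.35,0,0,0,0.5],[0,0,-0.6,0,0,0,0.5],[0,0,-0.6,0,0,0,0.5],[0,0,-0.6,0,0,0,0.5]]]';python3 m.py w13 .104; python3 - <<'E'
from h import *
s=snapshot('wrist');t=snapshot('top')
# handle end (light boss) and ring level: ring radius fits at z=.104; plug height check by radius
w0=cv2.imread('pics/top0.png')
d=cv2.absdiff(w0,t['img']).max(2)
for n,u,v in[("timer",329,202),("dish",327,251),("tissue",422,167)]:print(n,"mean change",d[v-12:v+12,u-12:u+12].mean().round(1))
E
```

```text
time: 24.68
ee_pos: [0.5821, 0.0388, 0.1699]
eef_rot: [180.0, 0.0, 84.5]
force: [-0.7, 0.0, -1.1]
width: 0.505
finger_force: 0.0
ring seen [0.592  0.1299] R 0.0271 n 125 by grip [0.591  0.1301] yaw from centre 83.8 tool 84.5
ring hex normal 21.5 apothem 0.0217 mad 0.00015
timer mean change 24.0
dish mean change 38.2
tissue mean change 4.8
```

One last check: the plug hexagon's own angle inside the ring, which should be about 12.6° mod 60 at the stop.

```bash
python3 - <<'E'
from h import *
s=snapshot('wrist');g=cv2.GaussianBlur(cv2.cvtColor(s['img'],cv2.COLOR_BGR2GRAY),(3,3),0).astype(np.float32)
C=np.array([.592,.13])
def polar(r0,r1,z):
    rs=np.arange(r0,r1,.0001);o=[]
    for t in np.arange(0,360,1.):
        uv=np.array([proj(s,[C[0]+r*np.cos(np.radians(t)),C[1]+r*np.sin(np.radians(t)),z]) for r in rs],np.float32)
        v=cv2.remap(g,uv[None,:,0],uv[None,:,1],1)[0];o.append((t,rs[np.argmin(v)]))
    return np.array(o)
for nm,r0,r1,z in[("plug/ring gap",.0135,.0185,.102),("socket",.004,.0095,.102)]:
    h=polar(r0,r1,z)
    def cost(p):
        a=np.radians(h[:,0]);x=C[0]+h[:,1]*np.cos(a)-p[0];y=C[1]+h[:,1]*np.sin(a)-p[1]
        d=np.hypot(x,y)*np.cos((np.arctan2(y,x)-np.radians(p[2])+np.pi/6)%(np.pi/3)-np.pi/6);m=np.median(d);return np.median(abs(d-m)),m
    b=min(((*cost((C[0]+dx,C[1]+dy,f)),dx,dy,f) for dx in np.arange(-.001,.0012,.0005) for dy in np.arange(-.001,.0012,.0005) for f in range(0,60)),key=lambda k:k[0]);print(nm,np.round(b,5))
E
```

```text
plug/ring gap [1.300e-04 1.594e-02 0.000e+00 0.000e+00 1.800e+01]
socket [1.30e-04 6.44e-03 0.00e+00 0.00e+00 1.50e+01]
```

The plug's socket reads 15° mod 60 (about 100° of rotation, within error of the 97° stop) and the plug/ring gap is centred. I'm handing in.

```bash
python3 -c "
from rig import job_done
print(job_done())"
```

```text
the job is handed in; nothing more can be done
None
```

The lever is set to loosen, the plug measures about 100° backed off, at its vent stop (1.7 rad is 97°), and the spanner is released, sitting home and level on the plug; the job is handed in but no verdict came back.

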